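# Zero the leather splitter's roller and set it a quarter turn open

### The arm

A 6-joint arm with a two-finger parallel gripper is mounted at the origin on the work surface. World frame = base frame: x ahead of the robot, y to its left, z up, the work surface at z = 0. Lengths are in m, angles in degrees, forces in N, time in s.
With the tool pointing down it reaches from about 0.25 to 0.725 m from the base axis. Payload 9.7 kg.
Tool frame: the origin (TCP) lies at the very end of the fingers, on their centre line; the grasp point (between the pads) lies 19 mm behind it (bot.hold_point_z is the distance from the TCP to the grasp point, in m); z points along the fingers, y is the line along which they close (so a half turn about z gives the same grasp; the last joint's range is limited). The gripper opens to 85 mm and grips with 20 to 120 N. Pads are 22 mm wide; open, the fingers measure 114 mm over their backs; the gripper's body (76 mm by 85 mm) begins 54 mm behind the grasp point. The pads swing forward as they close: fully open they stand 13 mm farther back than shut.
Start: joints at [-64.973, 4.979, 10.078, 95.1, 0, 90], TCP at [0.233, -0.498, 0.231] pointing down, gripper open.
Joint ranges: [-179.16, 179.16], [-48.56, 103.87], [-65.8, 70.77], [-126.05, 130.52], [-82.76, 87.17], [-180, 180]. Speed limits (degrees/s): [127.2, 127.2, 147.25, 180, 180, 180].

### API

Orientations are given as [roll, pitch, yaw] about the fixed x, y, z axes, in that order (R = Rz(yaw) Ry(pitch) Rx(roll)).
In Python, from workcell import bot gives the robot as it stands.
- The arm moves only by the tool play_rows, never from a script. Its argument "targets" is a list of rows, each an object with "grip": the closure in counts, from 0 (fully open) to 255 (shut); "linear": the shift along the world's x, y, z in cm, a list of three; "delta_rot": the turn, a rotation vector about the world's x, y, z in rad, a list of three. A call has 1 to 10 rows; each row is the pose to reach, as a shift and turn from the pose commanded when the call began; what a row does not reach only later rows make up. A row lasts 1/10 s, in which the tool goes at most 50 mm and 8.59 degrees, less where a joint would pass 70% of its speed; a pose out of reach is approached as far as the arm can. A call with a gripper value outside its range is refused whole. The fingers move at their own pace and stop on an object; "force" is the grip in N (left out, the last holds). Time passes only in rows, so rows that repeat a pose let the fingers close. It gives the time, the measured TCP pose, the force, the opening and the grip force at its end, in the units of the state.
- bot.get_obs(): the state, without advancing time (a new reading comes with each control period).
- bot.camera(name): name is "side" or "top" or "wrist"; returns a dict with "color" (420x560x3 uint8, red, green, blue), "range_z" (420x560 float32, m along the optical axis (not along the pixel's ray), 0 where there is no reading), "fov_y" (degrees; the focal length in pixels is half the picture's height over the tangent of half this angle, whatever the lens; pixels are square), "cx", "cy" (the principal point, pixels), "world_to_cam" (4x4, takes a point from world to camera coordinates). Camera axes: x right, y up, looking along -z (the intrinsics and any distortion apply to the point x, -y, -z); pixel columns grow to the right and rows downward; lengths in m; the calibration is good to about 2 mm. A picture is of the moment at which its call begins.
- bot.job_done(): hands the job in; it is judged then, once.
Trained networks look in a picture, given as the dict that the camera call returned (one of the last four; its "shot" number tells which), for a name from the list of things; names that differ only in an ending like _2 or _b are one class to them, and where a whole thing is asked for, a point or a joint stands for the part that bears it (a point fixed in the world has none). Each returns a list of dicts, best first, with "conf" (0 to 1); they miss things now and then, are a little off and sometimes report something else, mostly with a low value. They report only what shows in the picture. A call takes as long as a camera call.
- bot.search_frame(picture, target): "box" ([left, top, right, bottom] in pixels, round what is visible of it).
- bot.trace(picture, target): "pixels" (420x560 bool, what is visible of it) and "box" ([left, top, right, bottom] in pixels, round what is visible of it).
- bot.pinpoint(picture, target): "pixel" ([column, row] in pixels: a listed point, or the origin of a listed thing).
The state is a dict: "time": time; "q": joint angles; "qd": joint speeds; "joint_efforts": joint torques, N m; "ee_pos": TCP position; "tcp_rot": TCP orientation; "wrist_force": force on the tool from outside, world axes, zero at the start; "torque": the same for the moment, N m; "opening": finger opening in m; "grasp_force": force on a finger pad.
Only numpy, scipy, OpenCV 4.12 (cv2) and the standard library are available. Lean on these libraries where they do the work, as an engineer would, in place of code of your own. Each camera call takes 0.05 s, during which the arm holds its last target. There are 200 camera calls.

### The job

Set the gap on the bench leather splitter: turn the red wing screw clockwise until you feel the roller bottom firmly on the bed, without forcing it, then back the screw off a quarter turn. Then swing the black clamp lever clockwise all the way to its stop to lock the setting, and leave everything else on the bench where it lies.

Things in the scene. Friction and masses are not known exactly. Their poses are not given: they have to be found in the camera images.
- splitter: Bench leather splitter of dark green cast iron, bolted to the granite slab (fixed). Base 170 x 240 mm; two cheeks carry a bridge 54 x 236 mm whose top is 132 mm above the base's underside. Origin: centre of the base's underside. x points away from the infeed side (the infeed is at -x), y along the roller towards the clamp lever's end, z up.
- bed (a point): Middle of the flat steel bed under the roller, 52 mm above the splitter's underside; z up. The roller's height over this point is the gap to be set.
- roller_line (a point): Lowest line of the amber urethane roller (32 mm diameter, 146 mm long), at its middle. It rides straight up and down, 2 mm for each turn of the wing screw, and starts 0.4 to 0.9 mm above the bed.
- wing_grip (a point): Red wing of the gap screw, upright on the bridge: flat-sided, 60 mm long, 12 thick, 30 tall, its underside 25 and its top 55 mm above the bridge (a brass bush, 16 mm radius, 10 high, and the collar stand below). Point on the screw's upright axis, 12 mm below the wing's top; x along the wing to the ear with the white dot, z up. It turns in place, clockwise from above to close.
- collar (a point): Steel collar of the same screw (14 mm radius, its top, this point, 14 mm above the bridge), part of the spindle; z up, x in line with the wing's x at rest. A stiff rubber cushion joins wing to collar: the wing winds up on it by 1 rad per 2.5 N m, so the collar shows the true screw angle. The screw starts 75 to 165 degrees short of bottom; where it points at bottom differs every time.
- spindle: The screw itself, with collar and wing (origin on its axis, 10 mm above the bridge; axes as the collar's). Thread drag 0.05 N m, then a hard bottom as roller meets bed. Firmly bottomed: 0.25 to 0.5 N m on the wing (wing wound up 6 to 12 degrees past the collar). Forced: 0.8 N m (18 degrees). It stays where left. The quarter turn counts from the bottom.
- lever_pivot (a point): Point on the upright pivot axis of the black clamp lever, at the top of its hub (24 mm diameter, 30 mm tall), 92 mm from the wing screw along the splitter's +y, 30 mm above the bridge.
- lever_end (a point): Point in the black clamp lever's round handle (15 mm thick), 68 mm out from the pivot axis and 30 mm above the bridge; the handle's end is 18 mm farther out. x points from the handle to the pivot, z up. Turns with the lever.
- lock_lever (a joint): Angle of the clamp lever, rad: 0 when it points to the splitter's -x (square to the bridge, over the infeed), growing clockwise as seen from above (towards the splitter's +y, away from the wing screw) to the stop at 1.2. It starts at 0 to 0.3, drags with 0.12 N m (about 2 N at the handle) and stays where it is left.
- discs_gold: Bystander: small pile of gold leather discs, 44 mm diameter each, 14 mm high, on the slab in front of the splitter. Origin: underside.
- discs_silver: Bystander: pile of silver discs, 44 mm diameter each, 11 mm high, on the cream cutting board (300 x 220 x 15 mm). Origin: underside.
- discs_nude: Bystander: pile of pale discs, 44 mm diameter each, 11 mm high, on the slab. Origin: underside.
- arch_punch: Bystander: arch punch with red handle and steel cutter, 195 mm long, 48 mm high, lying on the cream cutting board. Origin: underside, near the fork.
- mallet: Bystander: mallet lying on the slab, head 56 mm diameter x 85 mm, 240 mm long. Origin: under the head; the handle runs to its -x.
- edge_paint: Bystander: closed jar of edge paint, 48 mm diameter, 75 mm high. Origin: underside.
- step_gauge: Bystander: brass step gauge 56 x 20 x 12 mm on the slab behind the splitter. Origin: underside.
- awl: Bystander: awl with wooden handle, 145 mm long, 28 mm high, lying on the slab. Origin: underside.

How it is judged (in metres and radians):
On the way, in this order (a step that is already met when the one before it is completed fails the run):
1. the roller is screwed down firmly on the bed (wing wound up at least 4 degrees against the bottom) (z of roller_line in the frame of bed below 3e-05 m and angle between the x axis of wing_grip and the x axis of collar, either way round above 0.07 rad), for 0.15 s.
2. the screw is backed off a quarter turn (z of roller_line in the frame of bed between 0.00039 and 0.00061 m), for 0.3 s.
3. the clamp lever is swung to its stop (value of joint lock_lever above 1.08 rad), for 0.2 s.
At the end, for the whole second after the job is handed in: Roller 0.39 to 0.61 mm above the bed (the screw a quarter turn, give or take 20 degrees, from the bottom) and clamp lever within 0.12 rad of its stop (all of step 2 and value of joint lock_lever above 1.08 rad); the robot touches nothing.
It fails at once if the screw is forced: the wing is wound up more than 18 degrees on its cushion (over 0.8 N m) (angle between the x axis of wing_grip and the x axis of collar, either way round above 0.32 rad).
It fails at once if a bystander is pushed more than 25 mm from where it lay (distance of any of discs_gold, discs_silver, discs_nude, arch_punch, mallet, edge_paint, step_gauge, awl from where it was at the start of the episode above 0.025 m).
It also fails if it takes over 72 s, if anything falls off the work surface, if the arm or the gripper's body presses on something with over 40 N, if the wrist force passes 120 N, or if a joint passes its speed limit or range.

## Working session

There is one attempt and no reset: what is moved stays moved. The work goes in short steps, Python scripts to look and compute and a tool call to move; the robot and the scene stay as the last step left them, time stands still between calls to the robot, and variables do not carry over. Pictures are saved under pics/ and viewed, at most 10 in all, crops included, and the job is handed in when it is done.

Besides the shell and the picture viewer there is one more tool, called after "Emit:" by a JSON object that holds its "fn" and its "kwargs", one argument or row to a line. play_rows: Moves the arm, as the interface text tells. Its arguments: {"type":"object","properties":{"targets":{"type":"array","items":{"type":"object","properties":{"grip":{"type":"number"},"linear":{"type":"array","items":{"type":"number"}},"delta_rot":{"type":"array","items":{"type":"number"}}}}},"force":{"type":"number"}},"required":["targets"]}

```bash
mkdir -p pics
cat > h.py <<'E'
import numpy as np, cv2
from workcell import bot
def cam(n,save=None):
    c=bot.camera(n)
    if save: cv2.imwrite('pics/'+save,c['color'][:,:,::-1])
    return c
def ray(c,p):
    f=210/np.tan(np.radians(c['fov_y'])/2)
    T=np.linalg.inv(c['world_to_cam'])
    d=np.array([(p[0]-c['cx'])/f,-(p[1]-c['cy'])/f,-1.])
    return T[:3,3],T[:3,:3]@d
def atz(c,p,z):
    o,d=ray(c,p); return o+d*(z-o[2])/d[2]
def atdepth(c,p):
    o,d=ray(c,p); return o+d*c['range_z'][int(round(p[1])),int(round(p[0]))]
def proj(c,P):
    f=210/np.tan(np.radians(c['fov_y'])/2)
    q=c['world_to_cam']@np.append(P,1); return np.array([c['cx']+f*q[0]/-q[2],c['cy']-f*q[1]/-q[2]])
E
python3 - <<'E'
from h import *
np.set_printoptions(precision=4,suppress=True)
print(bot.get_obs())
ims=[]
for n in ['top','side']:
    c=cam(n,n+'0.png')
    print(n,c.keys(),c['fov_y'],c['cx'],c['cy'],np.linalg.inv(c['world_to_cam']))
    for t in ['splitter','wing_grip','collar','lever_pivot','lever_end','bed']:
        for r in bot.pinpoint(c,t)[:2]:
            print(t,r['conf'],r['pixel'],atdepth(c,r['pixel']))
E
```

```text
{'time': 0.0, 'q': array([-64.9734,   5.0102,  10.033 ,  95.0999,   0.0016,  89.9977]), 'qd': array([-0.0157,  0.0902, -0.0871, -0.065 , -0.0017,  0.0411]), 'joint_efforts': array([  0.0004, -52.0386,  46.4807,   0.016 ,   0.    ,  -0.    ]), 'ee_pos': array([ 0.2326, -0.4981,  0.2306]), 'tcp_rot': array([-179.9229,   -0.0016,   25.0289]), 'wrist_force': array([-1.2651,  0.0816,  0.1027]), 'torque': array([ 0.0236, -0.0519, -0.0533]), 'grasp_force': 0.0, 'opening': 0.08513065768126919}
top dict_keys(['color', 'range_z', 'fov_y', 'cx', 'cy', 'world_to_cam', 'shot']) 43.72524264730975 279.75099660645003 220.82873209466987 [[ 0.0062  0.9964 -0.0846  0.408 ]
 [-0.9999  0.0052 -0.0118  0.0035]
 [-0.0114  0.0847  0.9963  1.5727]
 [ 0.      0.      0.      1.    ]]
splitter 0.75 [263.9, 213.3] [0.543  0.0612 0.2127]
wing_grip 0.62 [263.9, 207.0] [0.5598 0.0614 0.2103]
collar 0.61 [262.6, 211.3] [0.5475 0.0643 0.2197]
lever_pivot 0.96 [228.1, 206.4] [0.5628 0.1572 0.1938]
lever_end 0.57 [226.6, 230.9] [0.5071 0.1767 0.0482]
bed 0.89 [266.1, 211.8] [0.5508 0.0569 0.1749]
side dict_keys(['color', 'range_z', 'fov_y', 'cx', 'cy', 'world_to_cam', 'shot']) 57.06730942380276 286.9351128701635 206.64964793466356 [[-0.9962  0.056  -0.0664  0.4722]
 [-0.0867 -0.5911  0.8019  0.7429]
 [ 0.0057  0.8046  0.5937  0.7004]
 [ 0.      0.      0.      1.    ]]
splitter 0.96 [271.9, 259.3] [0.5478 0.1863 0.1549]
wing_grip 0.74 [271.0, 203.8] [0.5624 0.0721 0.209 ]
collar 0.56 [271.4, 212.7] [0.5619 0.0727 0.1852]
collar 0.18 [261.0, 161.8] [ 0.6542 -0.3831  0.0484]
lever_pivot 0.63 [266.3, 233.0] [0.5625 0.1522 0.194 ]
lever_end 0.59 [295.5, 240.9] [0.5019 0.1762 0.1989]
bed 0.89 [270.5, 243.6] [0.5547 0.1512 0.1651]
```

View pics/top0.png

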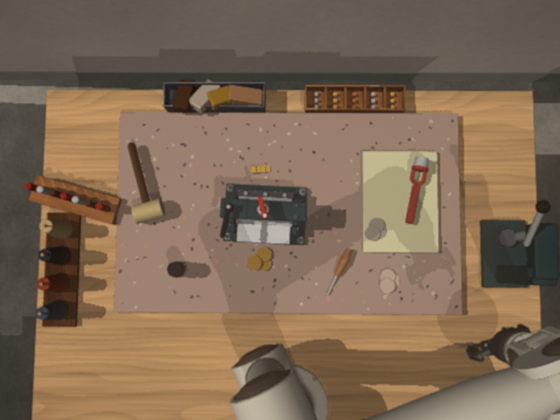

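View pics/side0.png

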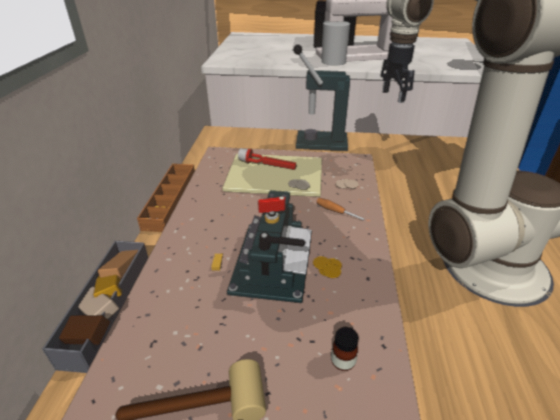

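The top view shows the splitter at about (264,213). The red wing is at about (263,207) and the clamp lever on its left end at about (228,220). The gold discs sit in front at (260,260). The side view agrees. Next I move the wrist camera above the splitter.

Emit:
{"fn": "play_rows", "kwargs": {
  "targets": [
    {"grip": 0, "linear": [1, 3, 3], "delta_rot": [0, 0, 0]},
    {"grip": 0, "linear": [3, 6, 6], "delta_rot": [0, 0, 0]},
    {"grip": 0, "linear": [5, 10, 9], "delta_rot": [0, 0, 0]},
    {"grip": 0, "linear": [7, 14, 12], "delta_rot": [0, 0, 0]},
    {"grip": 0, "linear": [9, 18, 13], "delta_rot": [0, 0, 0]},
    {"grip": 0, "linear": [11, 22, 14], "delta_rot": [0, 0, 0]},
    {"grip": 0, "linear": [13, 26, 14], "delta_rot": [0, 0, 0]},
    {"grip": 0, "linear": [15, 30, 14], "delta_rot": [0, 0, 0]},
    {"grip": 0, "linear": [17, 34, 14], "delta_rot": [0, 0, 0]},
    {"grip": 0, "linear": [17, 34, 14], "delta_rot": [0, 0, 0]}
  ]
}}

```text
time: 1.7
ee_pos: [0.4042, -0.1545, 0.3713]
tcp_rot: [-180.0, -0.1, 25.4]
wrist_force: [-0.4, -0.1, -0.5]
opening: 0.0854
grasp_force: 0.0
```

Emit:
{"fn": "play_rows", "kwargs": {
  "targets": [
    {"grip": 0, "linear": [1, 4, 0], "delta_rot": [0, 0, 0]},
    {"grip": 0, "linear": [2, 8, 0], "delta_rot": [0, 0, 0]},
    {"grip": 0, "linear": [3, 12, 0], "delta_rot": [0, 0, 0]},
    {"grip": 0, "linear": [5, 16, 0], "delta_rot": [0, 0, 0]},
    {"grip": 0, "linear": [7, 19, 0], "delta_rot": [0, 0, 0]},
    {"grip": 0, "linear": [10, 22, 0], "delta_rot": [0, 0, 0]},
    {"grip": 0, "linear": [10, 22, 0], "delta_rot": [0, 0, 0]},
    {"grip": 0, "linear": [10, 22, 0], "delta_rot": [0, 0, 0]}
  ]
}}

```text
time: 2.5
ee_pos: [0.503, 0.0617, 0.3705]
tcp_rot: [-180.0, 0.1, 25.1]
wrist_force: [0.0, -0.7, -0.9]
opening: 0.0855
grasp_force: 0.0
```

```bash
cat > look.py <<'E'
from h import *
import sys
np.set_printoptions(precision=4,suppress=True)
o=bot.get_obs(); print({k:o[k] for k in('time','q','ee_pos','tcp_rot','wrist_force','torque')})
c=cam('wrist',sys.argv[1]); print(c['fov_y'],np.linalg.inv(c['world_to_cam']))
for t in ['splitter','wing_grip','collar','lever_pivot','lever_end','bed']:
    for r in bot.pinpoint(c,t)[:2]:
        print(t,r['conf'],r['pixel'],atdepth(c,r['pixel']))
for r in bot.trace(c,'wing_grip')[:1]:
    m=r['pixels']; v,u=np.nonzero(m); P=np.array([atdepth(c,(a,b)) for a,b in zip(u,v) if c['range_z'][b,a]>0])
    zt=np.percentile(P[:,2],90); Q=P[P[:,2]>zt-.006]; print('wing',r['conf'],len(u),zt)
    # edge-refined: minimal rectangle of top points
    rc=cv2.minAreaRect((Q[:,:2]*1000).astype(np.float32)); print('rect',rc)
    w,V=np.linalg.eigh(np.cov(Q[:,:2].T)); a=V[:,1]; print('pca',Q.mean(0),np.degrees(np.arctan2(a[1],a[0])),np.sqrt(w*12))
E
python3 look.py w1.png
```

```text
{'time': 2.5, 'q': array([  7.0024,   5.0428,  26.2503, 111.31  ,  -0.0133, 161.9163]), 'ee_pos': array([0.503 , 0.0617, 0.3705]), 'tcp_rot': array([-179.9808,    0.1016,   25.0861]), 'wrist_force': array([ 0.0342, -0.6586, -0.8657]), 'torque': array([-0.0153,  0.0622,  0.0297])}
61.8303897133093 [[ 0.4235  0.8576  0.2919  0.5788]
 [-0.9059  0.401   0.1361  0.0969]
 [-0.0003 -0.3221  0.9467  0.514 ]
 [ 0.      0.      0.      1.    ]]
wing_grip 0.83 [300.0, 124.2] [0.563  0.0664 0.2165]
wing_grip 0.2 [293.0, 123.1] [0.5614 0.0721 0.2177]
collar 0.73 [295.3, 119.0] [0.5652 0.0719 0.2182]
lever_pivot 0.73 [199.4, 72.7] [0.5639 0.1606 0.1946]
lever_end 0.65 [163.4, 137.2] [0.5007 0.1694 0.1991]
wing 0.86 1189 0.21886258244670534
rect ((561.673828125, 67.0167465209961), (59.2326774597168, 12.17431354522705), 16.098880767822266)
pca [0.5625 0.0675 0.2178] -163.91372252823575 [0.0118 0.0569]
```

View pics/w1.png

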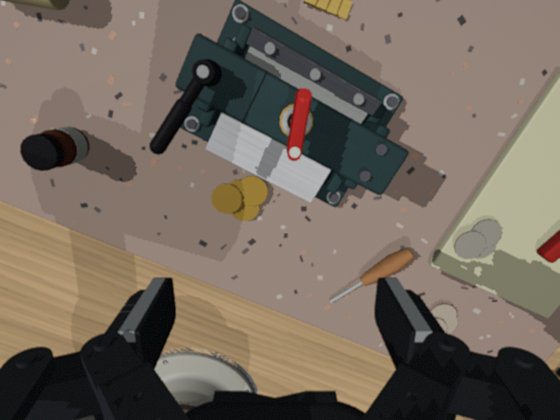

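The wrist view shows the red wing at (299,124) with the white dot on its lower ear (294,153), and the lever from (204,72) to (158,147). The wing lies at about 16° and the lever at about 0.14 rad. I'll rotate to yaw 196 so the wrist has room for the clockwise turn, and centre over the wing.

Emit:
{"fn": "play_rows", "kwargs": {
  "targets": [
    {"grip": 0, "linear": [0.5, 0, 0], "delta_rot": [0, 0, 0.149]},
    {"grip": 0, "linear": [1, 0, 0], "delta_rot": [0, 0, 0.298]},
    {"grip": 0, "linear": [1.5, 0, 0], "delta_rot": [0, 0, 0.447]},
    {"grip": 0, "linear": [2, 0, 0], "delta_rot": [0, 0, 0.596]},
    {"grip": 0, "linear": [2.5, 0.1, 0], "delta_rot": [0, 0, 0.745]},
    {"grip": 0, "linear": [3, 0.2, 0], "delta_rot": [0, 0, 0.894]},
    {"grip": 0, "linear": [3.5, 0.3, 0], "delta_rot": [0, 0, 1.043]},
    {"grip": 0, "linear": [4, 0.4, 0], "delta_rot": [0, 0, 1.192]},
    {"grip": 0, "linear": [5, 0.5, 0], "delta_rot": [0, 0, 1.341]},
    {"grip": 0, "linear": [5.9, 0.5, 0], "delta_rot": [0, 0, 1.49]}
  ]
}}

```text
time: 3.9
ee_pos: [0.5618, 0.0665, 0.3715]
tcp_rot: [180.0, 0.0, 110.7]
wrist_force: [0.6, 0.1, -0.5]
opening: 0.0853
grasp_force: 0.0
```

Emit:
{"fn": "play_rows", "kwargs": {
  "targets": [
    {"grip": 0, "linear": [0, 0, -1], "delta_rot": [0, 0, 0.149]},
    {"grip": 0, "linear": [0, 0, -2], "delta_rot": [0, 0, 0.298]},
    {"grip": 0, "linear": [0, 0, -3], "delta_rot": [0, 0, 0.447]},
    {"grip": 0, "linear": [0, 0, -4], "delta_rot": [0, 0, 0.596]},
    {"grip": 0, "linear": [0, 0, -5], "delta_rot": [0, 0, 0.745]},
    {"grip": 0, "linear": [0, 0, -6], "delta_rot": [0, 0, 0.894]},
    {"grip": 0, "linear": [0, 0, -7], "delta_rot": [0, 0, 1.043]},
    {"grip": 0, "linear": [0, 0, -7], "delta_rot": [0, 0, 1.192]},
    {"grip": 0, "linear": [0, 0, -7], "delta_rot": [0, 0, 1.341]},
    {"grip": 0, "linear": [0, 0, -7], "delta_rot": [0, 0, 1.49]}
  ]
}}

```text
time: 4.9
ee_pos: [0.5615, 0.0664, 0.3014]
tcp_rot: [-180.0, 0.0, -163.9]
wrist_force: [0.4, 0.0, -0.1]
opening: 0.0853
grasp_force: 0.0
```

Emit:
{"fn": "play_rows", "kwargs": {
  "targets": [
    {"grip": 0, "linear": [0, 0, 0], "delta_rot": [0, 0, 0]},
    {"grip": 0, "linear": [0, 0, 0], "delta_rot": [0, 0, 0]},
    {"grip": 0, "linear": [0, 0, 0], "delta_rot": [0, 0, 0]}
  ]
}}

```text
time: 5.2
ee_pos: [0.5616, 0.0665, 0.3014]
tcp_rot: [-180.0, 0.0, -164.4]
wrist_force: [-0.1, 0.2, -0.5]
opening: 0.0855
grasp_force: 0.0
```

```bash
python3 look.py w2.png
```

```text
{'time': 5.2, 'q': array([  6.7567,   9.5246,  23.0403, 103.5092,  -0.0015,  -8.8067]), 'ee_pos': array([0.5616, 0.0665, 0.3014]), 'tcp_rot': array([-179.9975,    0.0062, -164.4366]), 'wrist_force': array([-0.0951,  0.249 , -0.5141]), 'torque': array([ 0.0145, -0.039 , -0.0256])}
61.8303897133093 [[-0.2677 -0.9122 -0.3103  0.4826]
 [ 0.9635 -0.2534 -0.0863  0.0443]
 [ 0.0001 -0.3221  0.9467  0.445 ]
 [ 0.      0.      0.      1.    ]]
splitter 0.78 [275.0, 162.2] [0.5367 0.0596 0.1618]
wing_grip 0.95 [278.1, 209.0] [0.5568 0.0674 0.2173]
collar 0.59 [272.5, 197.5] [0.5492 0.0613 0.2195]
lever_pivot 0.93 [384.6, 236.1] [0.5631 0.1547 0.1957]
lever_end 0.84 [437.6, 158.7] [0.4964 0.1675 0.1994]
lever_end 0.45 [271.8, 199.7] [0.5512 0.0614 0.2181]
bed 0.62 [273.4, 170.9] [0.5332 0.0575 0.2117]
wing 0.58 1443 0.2188758769135377
rect ((560.8107299804688, 66.29608154296875), (58.718711853027344, 11.085663795471191), 15.946990013122559)
pca [0.5591 0.0659 0.218 ] -164.0112532232119 [0.0109 0.0574]
```

View pics/w2.png

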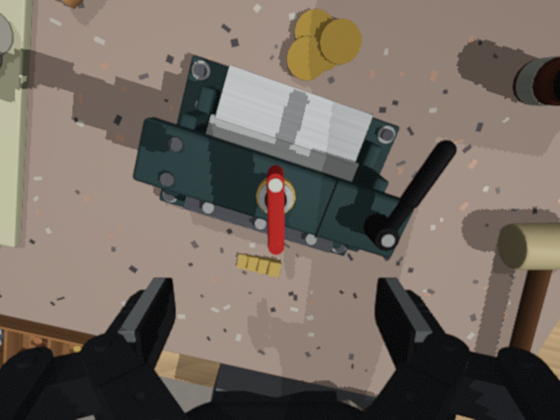

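The second view shows the wing upright between the fingers, from (275,170) to (276,250). It is centred and aligned to within 1 mm and 0.5°, so I'll descend and grip.

Emit:
{"fn": "play_rows", "kwargs": {
  "targets": [
    {"grip": 0, "linear": [0, 0, -2], "delta_rot": [0, 0, 0]},
    {"grip": 0, "linear": [0, 0, -4], "delta_rot": [0, 0, 0]},
    {"grip": 0, "linear": [0, 0, -6], "delta_rot": [0, 0, 0]},
    {"grip": 0, "linear": [0, 0, -8], "delta_rot": [0, 0, 0]},
    {"grip": 0, "linear": [0, 0, -9], "delta_rot": [0, 0, 0]},
    {"grip": 0, "linear": [0, 0, -10], "delta_rot": [0, 0, 0]},
    {"grip": 0, "linear": [0, 0, -11], "delta_rot": [0, 0, 0]},
    {"grip": 0, "linear": [0, 0, -11], "delta_rot": [0, 0, 0]},
    {"grip": 0, "linear": [0, 0, -11], "delta_rot": [0, 0, 0]}
  ]
}}

```text
time: 6.5
ee_pos: [0.5618, 0.0667, 0.1917]
tcp_rot: [-180.0, 0.0, -164.2]
wrist_force: [0.1, 0.8, 0.3]
opening: 0.0856
grasp_force: 0.0
```

Emit:
{"fn": "play_rows", "kwargs": {
  "targets": [
    {"grip": 255, "linear": [0, 0, 0], "delta_rot": [0, 0, 0]},
    {"grip": 255, "linear": [0, 0, 0], "delta_rot": [0, 0, 0]},
    {"grip": 255, "linear": [0, 0, 0], "delta_rot": [0, 0, 0]},
    {"grip": 255, "linear": [0, 0, 0], "delta_rot": [0, 0, 0]},
    {"grip": 255, "linear": [0, 0, 0], "delta_rot": [0, 0, 0]},
    {"grip": 255, "linear": [0, 0, 0], "delta_rot": [0, 0, 0]},
    {"grip": 255, "linear": [0, 0, 0], "delta_rot": [0, 0, 0]},
    {"grip": 255, "linear": [0, 0, 0], "delta_rot": [0, 0, 0]},
    {"grip": 255, "linear": [0, 0, 0], "delta_rot": [0, 0, 0]},
    {"grip": 255, "linear": [0, 0, 0], "delta_rot": [0, 0, 0]}
  ],
  "force": 80
}}

```text
time: 7.5
ee_pos: [0.5617, 0.0669, 0.1916]
tcp_rot: [180.0, 0.0, -164.2]
wrist_force: [-1.3, 2.9, 5.7]
opening: 0.0106
grasp_force: 78.8
```

```bash
cat > st.py <<'E'
from workcell import bot
import numpy as np
o=bot.get_obs(); print(o['time'],o['ee_pos'].round(4),o['tcp_rot'].round(2),'q6',o['q'][5].round(2),'F',o['wrist_force'].round(2),'T',o['torque'].round(3),'tau6',o['joint_efforts'][5].round(3),o['opening'],o['grasp_force'])
E
python3 st.py
```

```text
7.5 [0.5617 0.0669 0.1916] [ 1.7998e+02  2.0000e-02 -1.6422e+02] q6 -9.0 F [-1.26  2.92  5.7 ] T [0.751 0.34  0.041] tau6 0.009 0.010569021440132154 78.78498315811157
```

Emit:
{"fn": "play_rows", "kwargs": {
  "targets": [
    {"grip": 255, "linear": [0, 0, 0], "delta_rot": [0, 0, -0.1]},
    {"grip": 255, "linear": [0, 0, 0], "delta_rot": [0, 0, -0.2]},
    {"grip": 255, "linear": [0, 0, 0], "delta_rot": [0, 0, -0.3]},
    {"grip": 255, "linear": [0, 0, 0], "delta_rot": [0, 0, -0.4]},
    {"grip": 255, "linear": [0, 0, 0], "delta_rot": [0, 0, -0.5]},
    {"grip": 255, "linear": [0, 0, 0], "delta_rot": [0, 0, -0.6]},
    {"grip": 255, "linear": [0, 0, 0], "delta_rot": [0, 0, -0.7]},
    {"grip": 255, "linear": [0, 0, 0], "delta_rot": [0, 0, -0.8]},
    {"grip": 255, "linear": [0, 0, 0], "delta_rot": [0, 0, -0.9]},
    {"grip": 255, "linear": [0, 0, 0], "delta_rot": [0, 0, -1.0]}
  ]
}}

```text
time: 8.5
ee_pos: [0.5615, 0.0662, 0.1916]
tcp_rot: [-180.0, 0.0, 138.2]
wrist_force: [-3.7, -0.6, 5.9]
opening: 0.0104
grasp_force: 79.0
```

```bash
python3 st.py
```

```text
8.5 [0.5615 0.0662 0.1916] [-1.7996e+02  3.0000e-02  1.3822e+02] q6 48.53 F [-3.73 -0.61  5.93] T [-0.113  0.701  0.061] tau6 -1.591 0.010420361392251972 79.00627255439758
```

Emit:
{"fn": "play_rows", "kwargs": {
  "targets": [
    {"grip": 255, "linear": [0, 0, 0], "delta_rot": [0, 0, -0.05]},
    {"grip": 255, "linear": [0, 0, 0], "delta_rot": [0, 0, -0.1]},
    {"grip": 255, "linear": [0, 0, 0], "delta_rot": [0, 0, -0.15]},
    {"grip": 255, "linear": [0, 0, 0], "delta_rot": [0, 0, -0.2]},
    {"grip": 255, "linear": [0, 0, 0], "delta_rot": [0, 0, -0.25]}
  ]
}}

```text
time: 9.0
ee_pos: [0.5613, 0.0661, 0.1916]
tcp_rot: [-180.0, 0.0, 124.0]
wrist_force: [-3.8, -0.8, 6.6]
opening: 0.0107
grasp_force: 79.0
```

```bash
python3 st.py
```

```text
9.0 [0.5613 0.0661 0.1916] [-1.7995e+02  4.0000e-02  1.2401e+02] q6 62.73 F [-3.8  -0.77  6.64] T [-0.208  0.772  0.055] tau6 -0.768 0.010689334681348785 79.04741048812866
```

Emit:
{"fn": "play_rows", "kwargs": {
  "targets": [
    {"grip": 255, "linear": [0, 0, 0], "delta_rot": [0, 0, -0.07]},
    {"grip": 255, "linear": [0, 0, 0], "delta_rot": [0, 0, -0.14]},
    {"grip": 255, "linear": [0, 0, 0], "delta_rot": [0, 0, -0.14]}
  ]
}}

```text
time: 9.3
ee_pos: [0.5613, 0.0661, 0.1916]
tcp_rot: [-179.9, 0.0, 116.0]
wrist_force: [-3.5, -0.5, 6.9]
opening: 0.0106
grasp_force: 79.1
```

```bash
python3 st.py
```

```text
9.3 [0.5613 0.0661 0.1916] [-1.7995e+02  4.0000e-02  1.1597e+02] q6 70.78 F [-3.52 -0.54  6.93] T [-0.184  0.876  0.069] tau6 0.923 0.010582773262661192 79.07538414001465
```

Emit:
{"fn": "play_rows", "kwargs": {
  "targets": [
    {"grip": 255, "linear": [0, 0, 0], "delta_rot": [0, 0, -0.07]},
    {"grip": 255, "linear": [0, 0, 0], "delta_rot": [0, 0, -0.14]},
    {"grip": 255, "linear": [0, 0, 0], "delta_rot": [0, 0, -0.14]}
  ]
}}

```text
time: 9.6
ee_pos: [0.5612, 0.066, 0.1915]
tcp_rot: [-179.9, 0.1, 107.9]
wrist_force: [-5.1, -1.4, 7.2]
opening: 0.0105
grasp_force: 79.1
```

```bash
python3 st.py
```

```text
9.6 [0.5612 0.066  0.1915] [-1.7994e+02  5.0000e-02  1.0794e+02] q6 78.8 F [-5.13 -1.41  7.24] T [-0.269  1.009  0.043] tau6 0.921 0.01048697804661231 79.10536408424377
```

Emit:
{"fn": "play_rows", "kwargs": {
  "targets": [
    {"grip": 255, "linear": [0, 0, 0], "delta_rot": [0, 0, -0.07]},
    {"grip": 255, "linear": [0, 0, 0], "delta_rot": [0, 0, -0.14]},
    {"grip": 255, "linear": [0, 0, 0], "delta_rot": [0, 0, -0.14]}
  ]
}}

```text
time: 9.9
ee_pos: [0.5611, 0.066, 0.1916]
tcp_rot: [-179.9, 0.1, 99.9]
wrist_force: [-4.6, -1.4, 6.7]
opening: 0.0106
grasp_force: 79.1
```

```bash
python3 st.py
```

```text
9.9 [0.5611 0.066  0.1916] [-1.7994e+02  6.0000e-02  9.9920e+01] q6 86.82 F [-4.63 -1.4   6.71] T [-0.242  1.039  0.058] tau6 0.921 0.010619935914157308 79.13559079170227
```

Emit:
{"fn": "play_rows", "kwargs": {
  "targets": [
    {"grip": 255, "linear": [0, 0, 0], "delta_rot": [0, 0, -0.07]},
    {"grip": 255, "linear": [0, 0, 0], "delta_rot": [0, 0, -0.14]},
    {"grip": 255, "linear": [0, 0, 0], "delta_rot": [0, 0, -0.14]}
  ]
}}

```text
time: 10.2
ee_pos: [0.561, 0.066, 0.1915]
tcp_rot: [-179.9, 0.1, 91.9]
wrist_force: [-5.2, -1.4, 6.1]
opening: 0.0103
grasp_force: 79.2
```

```bash
python3 st.py
```

```text
10.2 [0.561  0.066  0.1915] [-1.7993e+02  7.0000e-02  9.1930e+01] q6 94.82 F [-5.22 -1.4   6.14] T [-0.285  1.217  0.303] tau6 1.223 0.010254273242316026 79.23999309539795
```

Emit:
{"fn": "play_rows", "kwargs": {
  "targets": [
    {"grip": 255, "linear": [0, 0, 0], "delta_rot": [0, 0, -0.02]},
    {"grip": 255, "linear": [0, 0, 0], "delta_rot": [0, 0, -0.02]},
    {"grip": 255, "linear": [0, 0, 0], "delta_rot": [0, 0, -0.02]},
    {"grip": 255, "linear": [0, 0, 0], "delta_rot": [0, 0, -0.02]}
  ]
}}

```text
time: 10.6
ee_pos: [0.561, 0.066, 0.1916]
tcp_rot: [-179.9, 0.1, 90.9]
wrist_force: [-6.2, -1.4, 6.7]
opening: 0.0106
grasp_force: 79.3
```

```bash
python3 st.py; python3 st.py
```

```text
10.6 [0.561  0.066  0.1916] [-1.7994e+02  7.0000e-02  9.0920e+01] q6 95.82 F [-6.24 -1.39  6.73] T [-0.288  1.186  0.387] tau6 0.373 0.010589470373702016 79.26541686058044
10.6 [0.561  0.066  0.1916] [-1.7994e+02  7.0000e-02  9.0920e+01] q6 95.82 F [-6.24 -1.39  6.73] T [-0.288  1.186  0.387] tau6 0.373 0.010589470373702016 79.26541686058044
```

Emit:
{"fn": "play_rows", "kwargs": {
  "targets": [
    {"grip": 255, "linear": [0, 0, 0], "delta_rot": [0, 0, 0.1]},
    {"grip": 255, "linear": [0, 0, 0], "delta_rot": [0, 0, 0.2]},
    {"grip": 255, "linear": [0, 0, 0], "delta_rot": [0, 0, 0.3]},
    {"grip": 255, "linear": [0, 0, 0], "delta_rot": [0, 0, 0.4]},
    {"grip": 255, "linear": [0, 0, 0], "delta_rot": [0, 0, 0.5]},
    {"grip": 255, "linear": [0, 0, 0], "delta_rot": [0, 0, 0.6]},
    {"grip": 255, "linear": [0, 0, 0], "delta_rot": [0, 0, 0.7]},
    {"grip": 255, "linear": [0, 0, 0], "delta_rot": [0, 0, 0.8]},
    {"grip": 255, "linear": [0, 0, 0], "delta_rot": [0, 0, 0.9]},
    {"grip": 255, "linear": [0, 0, 0], "delta_rot": [0, 0, 1.0]}
  ]
}}

```text
time: 11.6
ee_pos: [0.5616, 0.0663, 0.1916]
tcp_rot: [-180.0, 0.0, 148.4]
wrist_force: [-2.9, 0.3, 5.4]
opening: 0.0105
grasp_force: 79.0
```

Emit:
{"fn": "play_rows", "kwargs": {
  "targets": [
    {"grip": 255, "linear": [0, 0, 0], "delta_rot": [0, 0, 0.1]},
    {"grip": 255, "linear": [0, 0, 0], "delta_rot": [0, 0, 0.2]},
    {"grip": 255, "linear": [0, 0, 0], "delta_rot": [0, 0, 0.3]},
    {"grip": 255, "linear": [0, 0, 0], "delta_rot": [0, 0, 0.4]},
    {"grip": 255, "linear": [0, 0, 0], "delta_rot": [0, 0, 0.5]},
    {"grip": 255, "linear": [0, 0, 0], "delta_rot": [0, 0, 0.6]},
    {"grip": 255, "linear": [0, 0, 0], "delta_rot": [0, 0, 0.68]},
    {"grip": 255, "linear": [0, 0, 0], "delta_rot": [0, 0, 0.735]},
    {"grip": 255, "linear": [0, 0, 0], "delta_rot": [0, 0, 0.735]},
    {"grip": 255, "linear": [0, 0, 0], "delta_rot": [0, 0, 0.735]}
  ]
}}

```text
time: 12.6
ee_pos: [0.5617, 0.0668, 0.1915]
tcp_rot: [180.0, 0.0, -169.7]
wrist_force: [-1.8, 3.3, 4.7]
opening: 0.0105
grasp_force: 78.9
```

```bash
python3 st.py
```

```text
12.6 [0.5617 0.0668 0.1915] [ 1.7998e+02  2.0000e-02 -1.6967e+02] q6 -3.56 F [-1.85  3.31  4.74] T [ 0.615  0.355 -0.086] tau6 -0.098 0.010496006904536071 78.90345454216003
```

Emit:
{"fn": "play_rows", "kwargs": {
  "targets": [
    {"grip": 0, "linear": [0, 0, 0], "delta_rot": [0, 0, 0]},
    {"grip": 0, "linear": [0, 0, 0], "delta_rot": [0, 0, 0]},
    {"grip": 0, "linear": [0, 0, 0], "delta_rot": [0, 0, 0]},
    {"grip": 0, "linear": [0, 0, 0], "delta_rot": [0, 0, 0]},
    {"grip": 0, "linear": [0, 0, 0], "delta_rot": [0, 0, 0]},
    {"grip": 0, "linear": [0, 0, 2], "delta_rot": [0, 0, 0]},
    {"grip": 0, "linear": [0, 0, 5], "delta_rot": [0, 0, 0]},
    {"grip": 0, "linear": [0, 0, 8], "delta_rot": [0, 0, 0]},
    {"grip": 0, "linear": [0, 0, 11], "delta_rot": [0, 0, 0]},
    {"grip": 0, "linear": [0, 0, 11], "delta_rot": [0, 0, 0]}
  ]
}}

```text
time: 13.6
ee_pos: [0.5624, 0.0667, 0.3055]
tcp_rot: [-180.0, 0.3, -169.7]
wrist_force: [0.9, 0.4, 0.3]
opening: 0.0854
grasp_force: 0.0
```

```bash
python3 look.py w3.png
```

```text
{'time': 13.6, 'q': array([  6.7647,   9.4748,  23.4578, 103.6464,  -0.0076,  -3.558 ]), 'ee_pos': array([0.5624, 0.0667, 0.3055]), 'tcp_rot': array([-179.9715,    0.3356, -169.6772]), 'wrist_force': array([0.8707, 0.4117, 0.3461]), 'torque': array([ 0.0478, -0.0192,  0.0053])}
61.8303897133093 [[-0.1786 -0.9296 -0.3223  0.4809]
 [ 0.9839 -0.1688 -0.0582  0.0518]
 [-0.0003 -0.3275  0.9448  0.4486]
 [ 0.      0.      0.      1.    ]]
splitter 0.91 [274.0, 160.9] [0.5373 0.0613 0.1636]
wing_grip 0.6 [275.2, 205.9] [0.5575 0.066  0.2177]
collar 0.92 [271.8, 192.5] [0.5481 0.0619 0.2188]
lever_pivot 0.97 [390.5, 226.2] [0.5653 0.1585 0.1954]
lever_end 0.66 [432.8, 147.1] [0.5004 0.1691 0.1994]
wing 0.56 1508 0.21890732265236257
rect ((561.0859985351562, 66.73527526855469), (58.9825439453125, 11.79588508605957), 9.905537605285645)
pca [0.5592 0.0662 0.2179] -170.30170781371774 [0.0116 0.057 ]
```

View pics/w3.png

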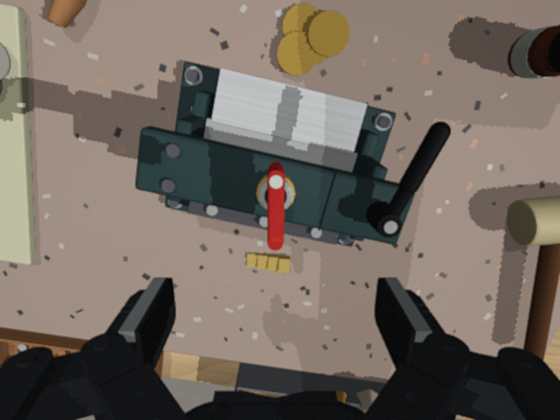

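The wing rests at 190°, upright at (276,205), exactly where I left it. The lever runs from (390,226) to (438,130), about 10° from its zero. Next I close the fingers and go down on the wing-screw side of the handle.

Emit:
{"fn": "play_rows", "kwargs": {
  "targets": [
    {"grip": 255, "linear": [-1, 1, 0], "delta_rot": [0, 0, 0.14]},
    {"grip": 255, "linear": [-2, 2, 0], "delta_rot": [0, 0, 0.28]},
    {"grip": 255, "linear": [-3, 3, 0], "delta_rot": [0, 0, 0.42]},
    {"grip": 255, "linear": [-4, 4, 0], "delta_rot": [0, 0, 0.56]},
    {"grip": 255, "linear": [-5, 5, 0], "delta_rot": [0, 0, 0.7]},
    {"grip": 255, "linear": [-6, 6, 0], "delta_rot": [0, 0, 0.84]},
    {"grip": 255, "linear": [-7, 7, 0], "delta_rot": [0, 0, 0.98]},
    {"grip": 255, "linear": [-7, 7, 0], "delta_rot": [0, 0, 1.12]},
    {"grip": 255, "linear": [-7, 7, 0], "delta_rot": [0, 0, 1.22]},
    {"grip": 255, "linear": [-7, 7, 0], "delta_rot": [0, 0, 1.22]}
  ],
  "force": 40
}}

```text
time: 15.0
ee_pos: [0.4915, 0.1367, 0.301]
tcp_rot: [180.0, -0.0, -99.7]
wrist_force: [0.3, -0.9, 0.6]
opening: -0.0003
grasp_force: 0.0
```

Emit:
{"fn": "play_rows", "kwargs": {
  "targets": [
    {"grip": 255, "linear": [0, 0, -2], "delta_rot": [0, 0, 0]},
    {"grip": 255, "linear": [0, 0, -4], "delta_rot": [0, 0, 0]},
    {"grip": 255, "linear": [0, 0, -6], "delta_rot": [0, 0, 0]},
    {"grip": 255, "linear": [0, 0, -8], "delta_rot": [0, 0, 0]},
    {"grip": 255, "linear": [0, 0, -10], "delta_rot": [0, 0, 0]},
    {"grip": 255, "linear": [0, 0, -11], "delta_rot": [0, 0, 0]},
    {"grip": 255, "linear": [0, 0, -12], "delta_rot": [0, 0, 0]},
    {"grip": 255, "linear": [0, 0, -12], "delta_rot": [0, 0, 0]}
  ]
}}

```text
time: 15.8
ee_pos: [0.4913, 0.1365, 0.1803]
tcp_rot: [179.9, -0.0, -99.8]
wrist_force: [0.4, 1.0, -0.3]
opening: -0.0001
grasp_force: 0.0
```

```bash
python3 st.py
python3 - <<'E'
import numpy as np
P=np.array([.564,.158]);s=np.array([.493,.137]);d0=10
for d,off in [(10,.0185),(18,.0185),(26,.0185),(34,.0185),(42,.0185),(50,.0185),(58,.0185),(64,.0185),(70,.0185),(71,.0165)]:
    t=np.radians(d);u=np.array([-np.cos(t),np.sin(t)]);v=np.array([np.sin(t),np.cos(t)])
    print(d,((P+.065*u-off*v-s)*100).round(2),-np.radians(d-d0).round(2))
E
```

```text
15.8 [0.4913 0.1365 0.1803] [ 1.7993e+02 -3.0000e-02 -9.9840e+01] q6 -64.64 F [ 0.43  0.99 -0.25] T [0.078 0.005 0.022] tau6 0.026 -5.606614254004883e-05 0.0
10 [0.38 1.41] -0.0
18 [0.35 2.35] -0.14
26 [0.45 3.29] -0.28
34 [0.68 4.2 ] -0.42
42 [1.03 5.07] -0.56
50 [1.5  5.89] -0.7
58 [2.09 6.63] -0.84
64 [2.59 7.13] -0.94
70 [3.14 7.58] -1.05
71 [3.42 7.71] -1.06
```

Emit:
{"fn": "play_rows", "kwargs": {
  "targets": [
    {"grip": 255, "linear": [0.5, 1.4, 0], "delta_rot": [0, 0, 0]},
    {"grip": 255, "linear": [0.5, 2.4, 0], "delta_rot": [0, 0, -0.14]},
    {"grip": 255, "linear": [0.6, 3.3, 0], "delta_rot": [0, 0, -0.28]},
    {"grip": 255, "linear": [0.9, 4.2, 0], "delta_rot": [0, 0, -0.42]},
    {"grip": 255, "linear": [1.2, 5.1, 0], "delta_rot": [0, 0, -0.56]},
    {"grip": 255, "linear": [1.7, 5.9, 0], "delta_rot": [0, 0, -0.7]},
    {"grip": 255, "linear": [2.3, 6.7, 0], "delta_rot": [0, 0, -0.84]},
    {"grip": 255, "linear": [2.8, 7.2, 0], "delta_rot": [0, 0, -0.94]},
    {"grip": 255, "linear": [3.3, 7.6, 0], "delta_rot": [0, 0, -1.05]},
    {"grip": 255, "linear": [3.3, 7.6, 0], "delta_rot": [0, 0, -1.05]}
  ]
}}

```text
time: 16.8
ee_pos: [0.5254, 0.2139, 0.1818]
tcp_rot: [180.0, 0.1, -160.0]
wrist_force: [-0.9, -1.0, -0.0]
opening: 0.0002
grasp_force: 0.0
```

```bash
python3 st.py
```

```text
16.8 [0.5254 0.2139 0.1818] [ 1.7999e+02  6.0000e-02 -1.6001e+02] q6 2.16 F [-0.93 -0.99 -0.05] T [0.014 0.008 0.061] tau6 1.639 0.00021077799816186807 0.0
```

Only light force so far, so I'll press on a few mm to feel the stop.

Emit:
{"fn": "play_rows", "kwargs": {
  "targets": [
    {"grip": 255, "linear": [0.2, 0.1, 0], "delta_rot": [0, 0, 0]},
    {"grip": 255, "linear": [0.3, 0.15, 0], "delta_rot": [0, 0, 0]},
    {"grip": 255, "linear": [0.3, 0.15, 0], "delta_rot": [0, 0, 0]}
  ]
}}

```text
time: 17.1
ee_pos: [0.5271, 0.2143, 0.1817]
tcp_rot: [180.0, -0.0, -159.8]
wrist_force: [-4.9, 1.4, 2.6]
opening: 0.0001
grasp_force: 2.3
```

```bash
python3 st.py
python3 - <<'E'
from h import *
for n in ['top','side']:
    c=cam(n)
    for t in ['lever_pivot','lever_end']:
        for r in bot.pinpoint(c,t)[:1]: print(n,t,r['conf'],atz(c,r['pixel'],.1935))
E
```

```text
17.1 [0.5271 0.2143 0.1817] [ 1.7996e+02 -4.0000e-02 -1.5981e+02] q6 1.92 F [-4.89  1.4   2.57] T [0.153 0.995 0.026] tau6 0.001 6.218819145810743e-05 2.2681050561368465
top lever_pivot 0.94 [0.55505443 0.16399437 0.1935    ]
side lever_pivot 0.7 [0.55819634 0.16570213 0.1935    ]
side lever_end 0.57 [0.54396931 0.22715139 0.1935    ]
```

Emit:
{"fn": "play_rows", "kwargs": {
  "targets": [
    {"grip": 255, "linear": [0.15, 0.05, 0], "delta_rot": [0, 0, 0]},
    {"grip": 255, "linear": [0.3, 0.1, 0], "delta_rot": [0, 0, 0]},
    {"grip": 255, "linear": [0.3, 0.1, 0], "delta_rot": [0, 0, 0]}
  ]
}}

```text
time: 17.7
ee_pos: [0.5276, 0.2146, 0.1815]
tcp_rot: [179.9, -0.3, -159.8]
wrist_force: [-19.8, -3.2, 7.9]
opening: 0.0001
grasp_force: 9.9
```

```bash
python3 st.py
```

```text
17.7 [0.5276 0.2146 0.1815] [ 179.94   -0.35 -159.82] q6 1.92 F [-19.77  -3.16   7.86] T [-0.688  3.9    0.023] tau6 0.009 0.00010118715887750117 9.942565932869911
```

The lever is on its stop: 20 N with no further travel. I'll back off, lift and check.

Emit:
{"fn": "play_rows", "kwargs": {
  "targets": [
    {"grip": 255, "linear": [-0.6, -0.2, 0], "delta_rot": [0, 0, 0]},
    {"grip": 255, "linear": [-1.5, -0.6, 0], "delta_rot": [0, 0, 0]},
    {"grip": 255, "linear": [-2.2, -0.8, 0], "delta_rot": [0, 0, 0]},
    {"grip": 255, "linear": [-2.2, -0.8, 2], "delta_rot": [0, 0, 0]},
    {"grip": 255, "linear": [-2.2, -0.8, 5], "delta_rot": [0, 0, 0]},
    {"grip": 255, "linear": [-2.2, -2, 9], "delta_rot": [0, 0, 0]},
    {"grip": 255, "linear": [-2.2, -5, 13], "delta_rot": [0, 0, 0]},
    {"grip": 255, "linear": [-2.2, -8, 15], "delta_rot": [0, 0, 0]},
    {"grip": 255, "linear": [-2.2, -9, 15], "delta_rot": [0, 0, 0]},
    {"grip": 255, "linear": [-2.2, -9, 15], "delta_rot": [0, 0, 0]}
  ]
}}

```text
time: 18.7
ee_pos: [0.5088, 0.1241, 0.3314]
tcp_rot: [-180.0, 0.1, -160.0]
wrist_force: [0.2, -0.2, -0.1]
opening: -0.0
grasp_force: 0.0
```

```bash
python3 look.py w4.png
```

```text
{'time': 18.7, 'q': array([ 13.7136,   4.926 ,  21.4526, 106.4549,  -0.0033,  -6.248 ]), 'ee_pos': array([0.5088, 0.1241, 0.3314]), 'tcp_rot': array([-179.989 ,    0.0708, -160.0383]), 'wrist_force': array([ 0.2359, -0.1671, -0.1429]), 'torque': array([ 0.0545,  0.0078, -0.0109])}
61.8303897133093 [[-0.3408 -0.8897 -0.3039  0.4315]
 [ 0.9401 -0.3226 -0.11    0.0958]
 [-0.0002 -0.3232  0.9463  0.475 ]
 [ 0.      0.      0.      1.    ]]
splitter 0.62 [218.9, 178.6] [0.5452 0.0687 0.0818]
wing_grip 0.8 [189.9, 232.8] [0.5561 0.0693 0.2175]
collar 0.59 [191.9, 220.5] [0.5456 0.068  0.2172]
lever_pivot 0.93 [286.3, 263.5] [0.4972 0.125  0.3386]
lever_end 0.39 [448.1, 261.3] [0.552  0.3753 0.0723]
bed 0.88 [210.0, 186.8] [0.5346 0.0681 0.1548]
wing 0.62 1509 0.21874783494572406
rect ((561.5569458007812, 66.68997192382812), (60.12009048461914, 12.111117362976074), 9.760080337524414)
pca [0.5592 0.0668 0.2178] -170.40398214269024 [0.0118 0.0581]
```

View pics/w4.png

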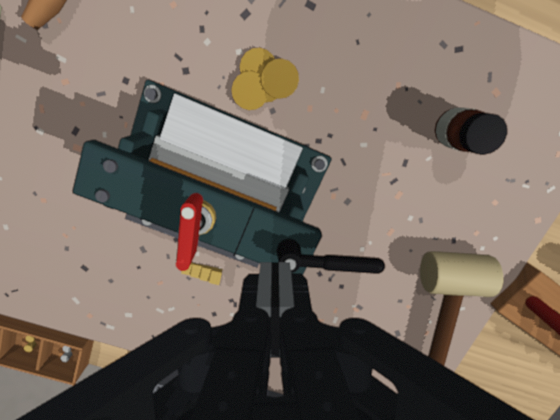

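The lever now runs from (290,264) to (378,266), about 70° from zero and so at its stop. The wing is unchanged at 190° and the bystanders near the splitter are undisturbed.

```bash
python3 -c "
from workcell import bot
print(bot.job_done())"
```

```text
the job is handed in; nothing more can be done
None
```

I bottomed the screw at about 0.39 N m, backed it off a quarter turn, and swung the clamp lever to its stop. I disturbed no bystander that I could see, and handed the job in at about 19 s; no verdict came back.

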